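Crank the sample lift up to its top stop

ROBOT

A 6-joint arm with a two-finger parallel gripper is mounted at the origin on a cart in front of the work surface, level with it; the furniture and walls round the work are solid. World frame = base frame: x ahead of the robot, y to its left, z up, the work surface at z = 0. Lengths are in mm, angles in degrees, forces in N, time in s.
With the tool pointing down it reaches from about 325 to 925 mm from the base axis. Payload 3.1 kg.
Tool frame: the origin (TCP) lies at the very end of the fingers, on their centre line; the grasp point (between the pads) lies grasp_offset behind it (grasp_offset is the distance from the TCP to the grasp point, in mm); z points along the fingers, x is the direction in which the jaws open and shut, and the axes are right-handed (so a half turn about z gives the same grasp; the last joint's range is limited). The gripper opens to 85 mm and grips with 20 to 120 N. Pads are 22 mm wide; open, the fingers measure 114 mm over their backs; the gripper's body (76 mm by 85 mm) begins 54 mm behind the grasp point. The pads swing forward as they close: fully open they stand 13 mm farther back than shut.
Start: joints at [62.556, 12.427, 92.441, -0, 75.132, -6.429], TCP at [224.126, 583.444, 231.3] pointing down, gripper open.
Joint ranges: [-157.48, 157.48], [-44.54, 120.13], [17.64, 146.25], [-64.5, 244.5], [7.68, 150.69], [-147.95, 147.95]. Speed limits (degrees/s): [159.86, 159.86, 180, 180, 180, 180].

INTERFACE

Orientations are given as [roll, pitch, yaw] about the fixed x, y, z axes, in that order (R = Rz(yaw) Ry(pitch) Rx(roll)).
In Python, from station import * gives the robot as it stands. Calls block until the motion is done:
- goto(position, orientation): joint-space move of the TCP to a pose.
- move_l(position, attitude=None, speed=150): straight line of the TCP; attitude=None keeps the orientation; speed is the mean speed in mm/s.
- move_j(angles): joint-space move.
- grip(opening, squeeze=None): finger opening in mm; squeeze is the grip in N (None keeps the last); returns when the fingers have stopped.
- wait(seconds).
- solve_ik(position, orientation): joint angles nearest the present ones, or None.
- get_obs(): the state.
- get_image(name): name is "scene" or "top"; returns the picture (400x640x3 uint8, red, green, blue); there is no depth.
- get_calibration(name): a dict with "fx", "fy", "cx", "cy" (pixels), "D" ([k1, k2, p1, p2, k3] as OpenCV has them; the pictures are not rectified), "R" (3x3) and "t" (3): a world point X has camera coordinates R X + t. Camera axes: x right, y down, z forward; pixel columns grow to the right and rows downward; lengths in mm; the calibration is good to about 2 mm. A picture is of the moment at which its call begins. get_calibration takes no time and is no camera call.
A pose or a line that the arm cannot do raises Unreachable and nothing moves.
- sign_off(): hands the job in, once; it reports no verdict.
Trained networks look in the newest picture that a camera, given by its name, has taken for a name from the list of things; names that differ only in an ending like _2 or _b are one class to them, and where a whole thing is asked for, a point or a joint stands for the part that bears it (a point fixed in the world has none). Each returns a list of dicts, best first, with "score" (0 to 1); they miss things now and then, are a little off and sometimes report something else, mostly with a low value. They report only what shows in the picture. A call takes as long as a camera call. They do not tell look-alikes from the thing itself.
- spot_in(name, camera): "extent" ([centre column, centre row, width, height] in pixels, round what is visible of it).
- regions_of(name, camera): "region" (400x640 bool, what is visible of it) and "extent" ([centre column, centre row, width, height] in pixels, round what is visible of it).
The state is a dict: "t": time; "joint_pos": joint angles; "qvel": joint speeds; "effort": joint torques, N m; "tcp_pos": TCP position; "ee_rot": TCP orientation; "wrist_force": force on the tool from outside, world axes, zero at the start; "moment": the same for the moment, N m; "grip_width": finger opening in mm.
Only numpy, scipy, OpenCV 4.12 (cv2) and the standard library are available. Lean on these libraries where they do the work, as an engineer would, in place of code of your own. Each camera call takes 0.05 s, during which the arm holds its last target.

TASK

Fit the loose crank right down onto the square shaft inside the lift's collar, turning it a little by feel until it drops on, and then wind it clockwise in full circles until the platform has raised the beaker and come up against its top stop. Feel for both and force nothing: press the crank on with less than 40 N and push its handle with less than about 15 N. Leave the crank on the shaft, the beaker standing on the raised platform and the other things where they are.

Things in the scene. Friction and masses are not known exactly. Their poses are not given: they have to be found in the camera images.
- winder: sample lift, fixed to the table: steel base plate 330 x 120 mm, blue gear head 94 x 94 mm (top at z = 50 mm) under the shaft, blue round barrel with a grey rest ring (74 mm across, top at z = 74 mm) 200 mm further along its +x. Origin on the table below the shaft axis; x points from the shaft to the ring, z up.
- shaft_seat (a point): on the vertical shaft axis, 53 mm above the table, fixed to the lift (does not turn with the shaft): top of a steel disc 42 mm across that turns with the shaft; the seated crank stands on it. From here a brass square of 13.5 x 13.5 mm rises 18 mm, then a round pilot nose 5 mm more (13 mm diameter, the last 3 mm tapered to 7.6). How the square is turned at the start is not known.
- collar_mouth (a point): on the shaft axis, level with the top of the fixed guard collar round the shaft, 70 mm above the table: inner diameter 46 mm, outer 55 mm
- crank: loose crank, 0.16 kg, standing upright on its hub, 28 mm square. Origin at the centre of the socket's mouth (underside), z up, x along the arm. Socket 16 x 16 mm, 24 mm deep, sides parallel to x and y; it fits the shaft in four ways, with about 11 degrees of play each way. Round head 28 mm across from z = 24 to 34; arm 16 mm wide, z = 34 to 42 mm, x = -7 to 57 mm.
- crank_block (a point): centre of the red grip block on the hub's top, on the socket's axis: 18 x 18 mm, 30 mm high, z = 42 to 72 mm of the crank; for carrying and fitting the crank. Axes as crank.
- knob_mid (a point): middle of the crank's black upright handle, 50 mm from the socket's axis along the crank's x: 22 mm diameter, 40 mm high, z = 44 to 84 mm of the crank. The handle spins freely on its pin, so the gripper that holds it need not turn while winding.
- lift (a joint): height of the platform above its lowest place, m: 0 at the bottom, 0.045 at the top stop. Turning the shaft clockwise (from above) raises it 20 mm a turn; the shaft is stiff (0.06 N m) and stays where it is left, with a hard stop at each end, 2.25 turns apart.
- platform_top (a point): centre of the top of the small round platform (36 mm across) that comes up through the rest ring; 62 mm above the table at lift 0, 107 mm at the top
- beaker: glass beaker, 75 x 68 x 82 mm, standing loose on the rest ring over the platform, which lifts it off the ring; origin at the centre of its underside
- timer: round black and white kitchen timer, 64 x 64 x 47 mm, loose bystander; origin at the centre of its underside
- reagent_bottle: white bottle with blue cap, 64 x 64 x 131 mm, loose bystander; origin at the centre of its underside
- dropper_red: brown dropper bottle with red top, 31 x 31 x 90 mm, loose bystander; origin at the centre of its underside
- dropper_black: brown dropper bottle with black top, 33 x 33 x 98 mm, loose bystander; origin at the centre of its underside
Mind the look-alikes: they are no part of the job. Leave any yellow look-alike of the beaker alone.

How it is judged (in metres and radians):
On the way, in this order (a step that is already met when the one before it is completed fails the run):
1. the crank is seated on the shaft (mouth within 4 mm of the disc, within 4 mm of the axis) while the platform is still below 20 mm (z of crank in the frame of shaft_seat below 0.004 m and horizontal distance between crank and shaft_seat below 0.004 m and angle between crank's own z axis and vertical below 0.15 rad and value of joint lift below 0.02 m), for 0.2 s.
2. the platform is wound up to its top stop (lift above 43.5 mm) with the crank seated (value of joint lift above 0.0435 m and z of crank in the frame of shaft_seat below 0.005 m and horizontal distance between crank and shaft_seat below 0.004 m), for 0.2 s.
At the end, for the whole second after the job is handed in: The platform is at its top stop (lift above 43.5 mm of 45), the crank sits right down on the shaft (mouth within 4 mm of the disc and of the axis, upright within 9 degrees) and at rest, and the beaker stands upright and still on the platform, within 20 mm of its centre (value of joint lift above 0.0435 m and z of crank in the frame of shaft_seat below 0.004 m and horizontal distance between crank and shaft_seat below 0.004 m and angle between crank's own z axis and vertical below 0.15 rad and angular speed of crank below 0.2 rad/s and horizontal distance between beaker and platform_top below 0.02 m and z of beaker in the frame of platform_top between -0.005 and 0.005 m and angle between beaker's own z axis and vertical below 0.1 rad and linear speed of beaker below 0.02 m/s); the robot touches nothing.
It fails at once if the crank is pressed on the lift harder than 40 N while it is not yet on the square (contact force between crank and winder above 40 N and z of crank in the frame of shaft_seat above 0.006 m).
It fails at once if the crank is wrenched on the shaft harder than 150 N of contact force (about 18 N at the handle) (contact force between crank and winder above 150 N).
It fails at once if the beaker is tipped or pushed off the lift (angle between beaker's own z axis and vertical above 0.4 rad or horizontal distance between beaker and platform_top above 0.03 m).
It fails at once if a bystander is pushed more than 30 mm (distance of any of timer, reagent_bottle, dropper_red, dropper_black from where it was at the start of the episode above 0.03 m).
It also fails if it takes over 72 s, if anything falls off the work surface, if the arm or the gripper's body presses on something with over 40 N, if the wrist force passes 120 N, or if a joint passes its speed limit or range.

## Working session

There is one attempt and no reset: what is moved stays moved. The work goes in short steps, each a Python script; the robot and the scene stay as the last script left them, time stands still between calls to the robot, and variables do not carry over. Pictures are saved under pics/ and viewed, and the job is handed in when it is done.

```bash
mkdir -p pics; ls; python3 - <<'E'
from station import *
import cv2,json
for n in("scene","top"):
    im=get_image(n); cv2.imwrite(f"pics/{n}0.png",im[:,:,::-1]); c=get_calibration(n); print(n,{k:(v.tolist() if hasattr(v,'tolist') else v) for k,v in c.items()})
    for o in["winder","crank","beaker","timer","reagent_bottle","dropper_red","dropper_black"]:
        print(o,[(round(d["score"],2),[round(x) for x in d["extent"]]) for d in spot_in(o,n)])
print(get_obs())
E
```

```text
pics
scene {'fx': 427.1067825298422, 'fy': 427.1067825298422, 'cx': 312.53487847894223, 'cy': 210.89286335962237, 'D': [0.03574165393817566, 0.0, 0.0, 0.0, 0.0], 'R': [[0.8741323784745816, -0.48545044038994833, 0.015180738703244498], [-0.2665046179922806, -0.5055464699158055, -0.8206083446714738], [0.4060392511705729, 0.7132745871548156, -0.5712893223472392]], 't': [-551.9712979935736, 222.20537317220834, 992.1051225030502]}
winder [(0.64, [311, 227, 112, 64]), (0.52, [342, 185, 27, 34])]
crank [(0.83, [339, 300, 37, 38])]
beaker [(0.75, [340, 185, 26, 34]), (0.75, [331, 180, 18, 30])]
timer [(0.77, [224, 194, 22, 21])]
reagent_bottle [(0.96, [293, 169, 22, 45])]
dropper_red [(0.74, [374, 285, 19, 36])]
dropper_black [(0.72, [389, 260, 14, 32])]
top {'fx': 430.5203925890582, 'fy': 430.5203925890582, 'cx': 317.7965670565136, 'cy': 194.98299712955486, 'D': [-0.0033239983929232524, 0.0, 0.0, 0.0, 0.0], 'R': [[0.01645406220229712, -0.9998576770817259, 0.003726850919738677], [-0.9988261099159473, -0.01660669731470682, -0.045504063054563504], [0.04555947746867739, -0.002973749322442257, -0
[... 365 characters left out ...]
)]
dropper_black [(0.57, [402, 165, 15, 13])]
{'t': 0.8, 'joint_pos': array([ 6.25553808e+01,  1.24226648e+01,  9.24405331e+01,  1.87780052e-04,
        7.51300041e+01, -6.42792953e+00]), 'qvel': array([ 0.05254381, -0.07391975, -0.08962997,  0.08470252,  0.14950427,
       -0.07972218]), 'effort': array([-4.04486855e-04, -3.96825528e+01, -3.04236031e+01, -1.98423536e-04,
        6.07610327e-04, -1.64576414e-05]), 'tcp_pos': array([224.1361426 , 583.46132674, 231.35653726]), 'ee_rot': array([ 1.79999419e+02, -6.77557503e-03,  6.89832622e+01]), 'wrist_force': array([0.60825401, 0.38637216, 0.01528152]), 'moment': array([-0.00489852,  0.00939285,  0.00294464]), 'grip_width': 85.39283605968626}
```

```bash
python3 - <<'E'
import cv2
s=cv2.imread("pics/scene0.png");t=cv2.imread("pics/top0.png")
cv2.imwrite("pics/s1.png",cv2.resize(s[140:330,200:420],None,fx=3.6,fy=3,interpolation=cv2.INTER_CUBIC)[:600,:800])
cv2.imwrite("pics/t1.png",cv2.resize(t[110:260,230:430],None,fx=4,fy=4,interpolation=cv2.INTER_CUBIC))
E
```

```text
(no output)
```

View pics/scene0.png

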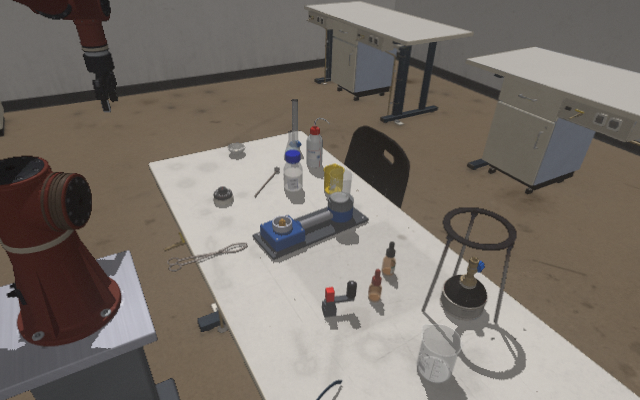

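View pics/s1.png

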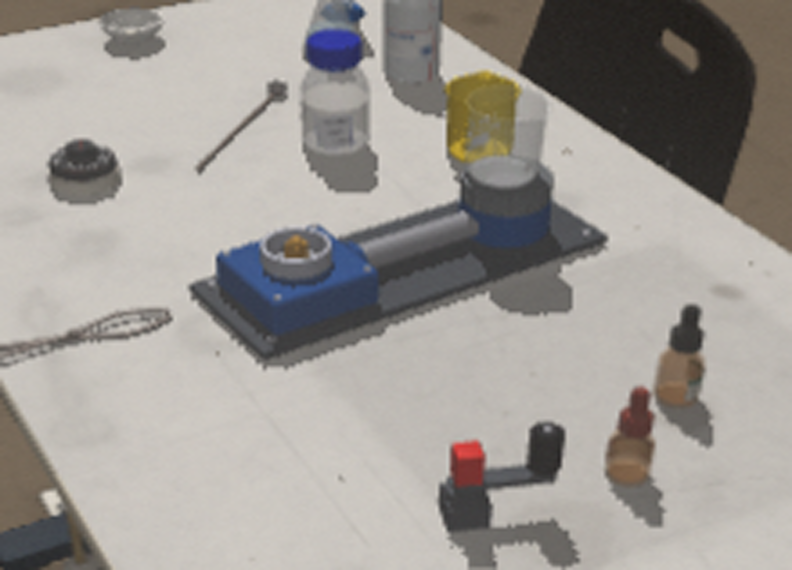

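View pics/t1.png

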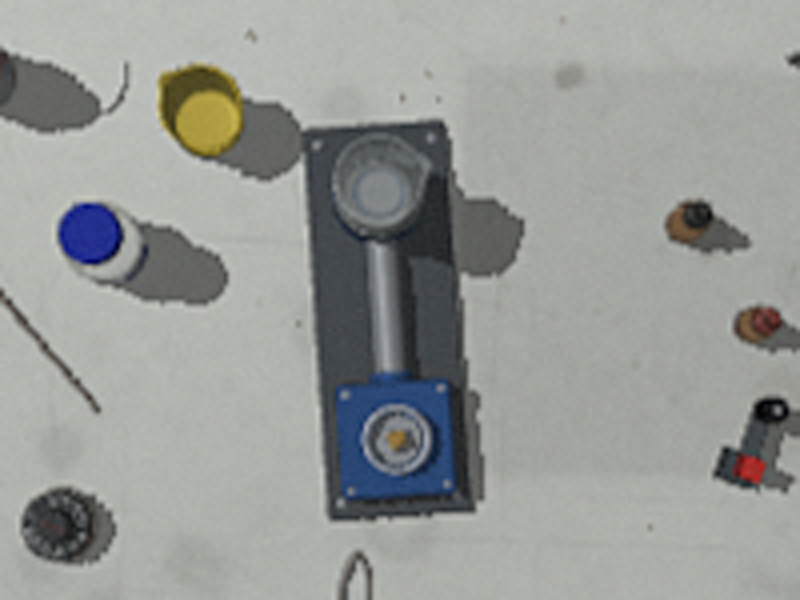

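```bash
python3 - <<'E'
import cv2,numpy as np
s=cv2.imread("pics/scene0.png");t=cv2.imread("pics/top0.png")
def crop(im,x0,y0,w,h,f): 
    o=cv2.resize(im[y0:y0+h,x0:x0+w],None,fx=f,fy=f,interpolation=cv2.INTER_NEAREST)
    for i in range(0,w,5): cv2.putText(o,str(x0+i),(i*f,8),0,.3,(0,255,0),1)
    for i in range(0,h,5): cv2.putText(o,str(y0+i),(0,i*f+8),0,.3,(0,255,0),1)
    return o
a=crop(s,255,205,50,50,8);b=crop(t,305,195,50,50,8)
c=crop(s,315,275,50,50,8)[:200*2];d=crop(t,400,200,50,50,8)
cv2.imwrite("pics/z1.png",np.hstack([a,b])); cv2.imwrite("pics/z2.png",np.hstack([c,d]))
E
```

```text
(no output)
```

View pics/z1.png

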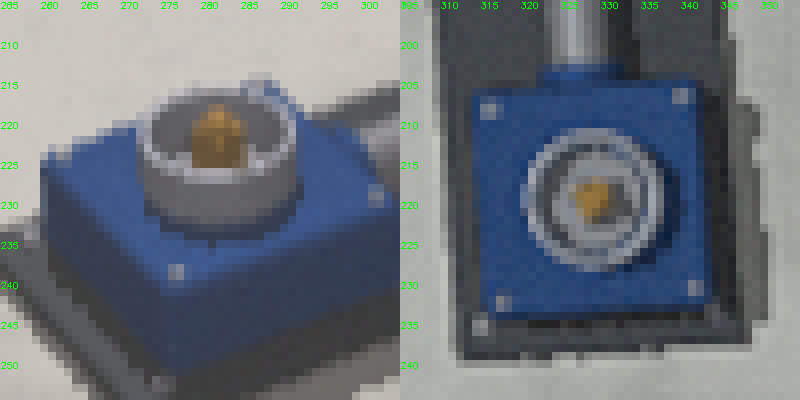

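View pics/z2.png

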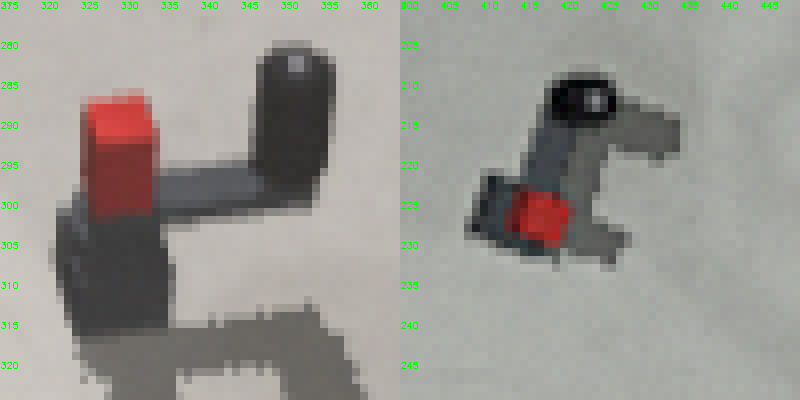

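```bash
cat > h.py <<'E'
from station import *
import numpy as np, cv2
from scipy.optimize import minimize, least_squares
from scipy.spatial.transform import Rotation as Rn
def proj(P,c):
    P=np.atleast_2d(P).astype(float)
    K=np.array([[c["fx"],0,c["cx"]],[0,c["fy"],c["cy"]],[0,0,1]])
    rv,_=cv2.Rodrigues(np.array(c["R"])); return cv2.projectPoints(P,rv,np.array(c["t"]),K,np.array(c["D"]))[0][:,0]
def ray(px,z,c):
    K=np.array([[c["fx"],0,c["cx"]],[0,c["fy"],c["cy"]],[0,0,1]])
    u=cv2.undistortPoints(np.array([[px]],float),K,np.array(c["D"]))[0,0]
    R=np.array(c["R"]);C=-R.T@np.array(c["t"]);d=R.T@np.array([u[0],u[1],1]); return C+d*(z-C[2])/d[2]
E
python3 - <<'E'
from h import *
import station
print("grasp_offset", getattr(station,"grasp_offset",None),[n for n in dir(station) if not n.startswith('_')])
ims={n:cv2.imread(f"pics/{n}0.png") for n in("scene","top")}; cal={n:get_calibration(n) for n in ims}
for n in ims: print(n,"cam",-np.array(cal[n]["R"]).T@np.array(cal[n]["t"]))
# red / black centroids
def mask(n,kind,box):
    im=ims[n].astype(int); B,G,R=[im[...,i] for i in range(3)]
    m=(R>90)&(R>1.8*G)&(R>1.8*B) if kind=="red" else None
    z=np.zeros(m.shape,bool);x0,y0,x1,y1=box;z[y0:y1,x0:x1]=m[y0:y1,x0:x1];return z
mk={"scene":mask("scene","red",(315,275,345,310)),"top":mask("top","red",(405,210,430,240))}
S=8
def hullmask(pts,box):
    x0,y0,x1,y1=box
    m=np.zeros(((y1-y0)*S,(x1-x0)*S),np.uint8)
    h=cv2.convexHull(((pts+0.5-[x0,y0])*S).astype(np.float32)).round().astype(np.int32)
    cv2.fillConvexPoly(m,h,1); return m.astype(float).reshape(y1-y0,S,x1-x0,S).mean((1,3))
bx={"scene":(315,275,345,310),"top":(405,210,430,240)}
def box3(x,y,yaw,hx,hy,z0,z1):
    c,s=np.cos(yaw),np.sin(yaw);return np.array([[x+c*a-s*b,y+s*a+c*b,z] for a in(-hx,hx) for b in(-hy,hy) for z in(z0,z1)])
def cost(p,names=("scene","top")):
    e=0
    for n in names:
        x0,y0,x1,y1=bx[n]; e+=np.abs(hullmask(proj(box3(p[0],p[1],p[2],9,9,42,72),cal[n]),bx[n])-mk[n][y0:y1,x0:x1]).sum()
    return e
for n in mk:
    ys,xs=np.nonzero(mk[n]); print(n,mk[n].sum(),xs.mean(),ys.mean(), ray((xs.mean(),ys.mean()),60,cal[n]))
ys,xs=np.nonzero(mk["top"]);p0=ray((xs.mean(),ys.mean()),65,cal["top"])
for nm in(("scene",),("top",),("scene","top")):
    best=min((minimize(cost,[p0[0],p0[1],y],args=(nm,),method="Nelder-Mead",options=dict(initial_simplex=[[p0[0]-4,p0[1],y],[p0[0]+4,p0[1]+4,y],[p0[0]+4,p0[1]-4,y],[p0[0],p0[1],y+.4]])) for y in(-.6,-.2,.2,.6)),key=lambda r:r.fun)
    print(nm,best.x,np.degrees(best.x[2]),best.fun)
# knob top: scene top centre, top view
for n,px in(("scene",(315+296/8-.5,275+60/8-.5)),("top",(400+184/8-.5,200+96/8-.5))): print("knob",n,ray(px,84,cal[n]), ray(px,64,cal[n]))
for n,px in(("scene",(281.6,220.9)),("top",(328.4,219.4))): print("collar",n,ray(px,70,cal[n]))
T=cal["top"]
for px in((314,206),(341.75,205.25),(344,233.5),(315.25,235)): print("head",ray(np.array(px)-.5,50,T))
for px in((306.25,142),(340.25,140.25),(348.5,237.5),(312.5,239.75)): print("plate",ray(np.array(px)-.5,8,T))
for o,px,z in(("timer",(244,242),40),("reag",(254,169),131),("dr",(421,190),70),("db",(404,164),80),("yellow",(279,135),60),("beaker",(325,157),100)): print(o,ray(px,z,T))
E
```

```text
grasp_offset 18.700000000000003 ['Unreachable', 'get_calibration', 'get_image', 'get_obs', 'goto', 'grasp_offset', 'grip', 'move_j', 'move_l', 'regions_of', 'sign_off', 'solve_ik', 'spot_in', 'wait']
scene cam [ 138.88112063 -863.26293936  757.50197863]
top cam [ 545.30525749   32.89097396 1450.43951759]
scene 108 329.52777777777777 294.1296296296296 [ 510.27580731 -294.47530881   60.        ]
top 39 416.94871794871796 226.82051282051282 [ 511.2489165  -292.72054024   60.        ]
('scene',) [ 512.38501143 -291.30863951    1.00775975] 57.74038029625676 21.140625
('top',) [ 5.11725674e+02 -2.92599179e+02 -3.59102157e-01] -20.57503801900813 10.0
('scene', 'top') [ 511.51523343 -292.17569669   -0.56103436] -32.14490086439606 33.5
knob scene [ 559.72751527 -305.48193087   84.        ] [ 572.22477312 -288.91832672   64.        ]
knob top [ 560.65902995 -304.45235389   84.        ] [ 560.88375665 -309.38990617   64.        ]
collar scene [529.91868589  -7.28921018  70.        ]
collar top [530.57725473  -6.45229921  70.        ]
head [574.70479487  42.13165299  50.        ]
head [578.63683907 -48.10017395  50.        ]
head [487.11954558 -56.68267186  50.        ]
head [480.7519472   36.48932496  50.        ]
plate [790.96896089  72.19447381   8.        ]
plate [798.8755979 -42.4057484   8.       ]
plate [472.29861384 -74.58499346   8.        ]
plate [462.8605775  45.5109656   8.       ]
timer [452.13699104 266.83580852  40.        ]
reag [682.18875092 226.4259549  131.        ]
dr [ 629.81347465 -302.70765935   70.        ]
db [ 711.62445087 -245.36188273   80.        ]
yellow [801.91519923 158.15015391  60.        ]
beaker [727.14025682   8.13415109 100.        ]
```

```bash
python3 - <<'E'
from h import *
ims={n:cv2.imread(f"pics/{n}0.png") for n in("scene","top")}
a=cv2.resize(ims["scene"][208:232,268:298],None,fx=13,fy=13,interpolation=cv2.INTER_NEAREST)
b=cv2.resize(ims["top"][207:231,314:344],None,fx=13,fy=13,interpolation=cv2.INTER_NEAREST)
def draw(o,n,x0,y0,yaw):
    c=get_calibration(n); q=np.radians(yaw+np.array([45,135,225,315,405]))
    for z,r in((71,9.55),(53,9.55)):
        P=np.c_[530.3+r*np.cos(q),-6.9+r*np.sin(q),np.full(5,z)]
        cv2.polylines(o,[((proj(P,c)+.5-[x0,y0])*13).round().astype(np.int32)],False,(0,255,0),1)
    q=np.linspace(0,6.3,40)
    for z,r in((70,23),(70,27.5),(76,3.8)):
        P=np.c_[530.3+r*np.cos(q),-6.9+r*np.sin(q),np.full(40,z)]
        cv2.polylines(o,[((proj(P,c)+.5-[x0,y0])*13).round().astype(np.int32)],False,(255,0,255),1)
a2,b2=a.copy(),b.copy();draw(a2,"scene",268,208,20);draw(b2,"top",314,207,20)
cv2.imwrite("pics/sq.png",cv2.resize(np.vstack([np.hstack([a,a2]),np.hstack([b,b2])]),(780,590)))
E
```

```text
(no output)
```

View pics/sq.png

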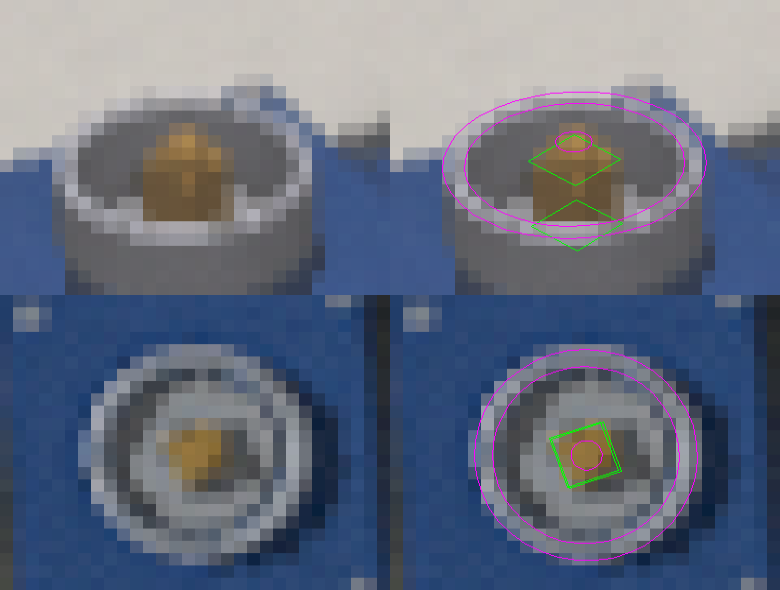

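```bash
cat >> h.py <<'E'
def st(m=""):
    o=get_obs(); print(m,"t%.1f"%o["t"],"tcp",o["tcp_pos"].round(1),"yaw%.1f"%o["ee_rot"][2],"F",o["wrist_force"].round(1),"M",np.round(o["moment"],2),"w%.1f"%o["grip_width"],"j6 %.0f"%o["joint_pos"][5]); return o
E
python3 - <<'E'
from h import *
grip(38,60)
goto([511.5,-292.3,150],[180,0,-105]); st("above")
move_l([511.5,-292.3,39.5],speed=120); st("down")
im=get_image("scene"); cv2.imwrite("pics/d1.png",cv2.resize(im[180:340,250:450,::-1],None,fx=4,fy=3.75,interpolation=cv2.INTER_CUBIC)); 
E
```

```text
above t4.6 tcp [ 511.9 -291.6  150. ] yaw-104.9 F [ 0. -0.  0.] M [ 0.   -0.    0.01] w38.3 j6 68
down t5.6 tcp [ 512.3 -292.9   40.4] yaw-105.0 F [0.1 0.7 0.7] M [-0.   -0.   -0.02] w38.0 j6 68
```

View pics/d1.png

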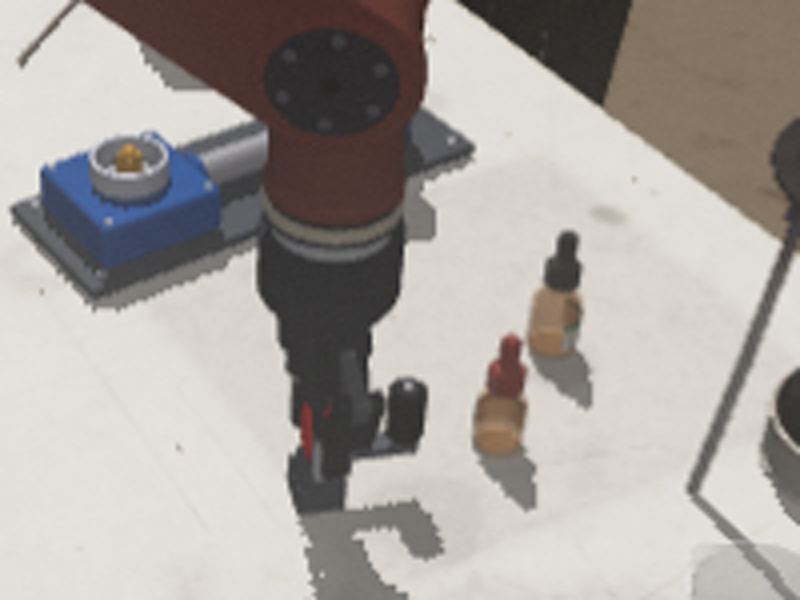

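```bash
python3 - <<'E'
from h import *
grip(10,60); o=st("closed")
p=o["tcp_pos"]
wait(.2); o=st()
move_l([p[0],p[1],150],speed=150); st("lift")
goto([530.3,-6.9,150],[180,0,-70]); wait(.3); st("over")
im=get_image("scene"); cv2.imwrite("pics/e1.png",cv2.resize(im[140:260,200:360,::-1],None,fx=5,fy=5,interpolation=cv2.INTER_CUBIC)); 
im=get_image("top"); cv2.imwrite("pics/e2.png",cv2.resize(im[140:260,240:400,::-1],None,fx=5,fy=5,interpolation=cv2.INTER_CUBIC)); 
E
```

```text
closed t6.0 tcp [ 512.2 -292.9   40.7] yaw-105.0 F [-1.4  0.1  5.2] M [ 0.    0.18 -0.06] w17.4 j6 68
 t6.2 tcp [ 512.2 -292.9   40.7] yaw-105.0 F [-1.1  0.5  5.7] M [-0.05  0.16 -0.01] w17.3 j6 68
lift t7.1 tcp [ 511.2 -292.1  148.5] yaw-105.0 F [-0.6 -0.1 -2.3] M [ 0.03 -0.02  0.  ] w17.1 j6 68
over t8.5 tcp [530.5  -7.9 150. ] yaw-70.1 F [ 0.4 -0.3 -0.8] M [ 0.01  0.05 -0.01] w17.0 j6 62
```

View pics/e1.png

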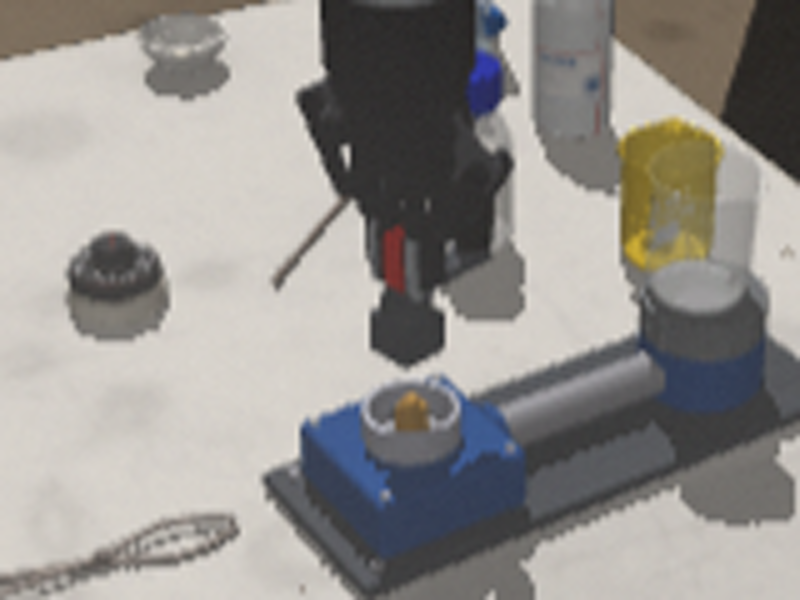

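View pics/e2.png

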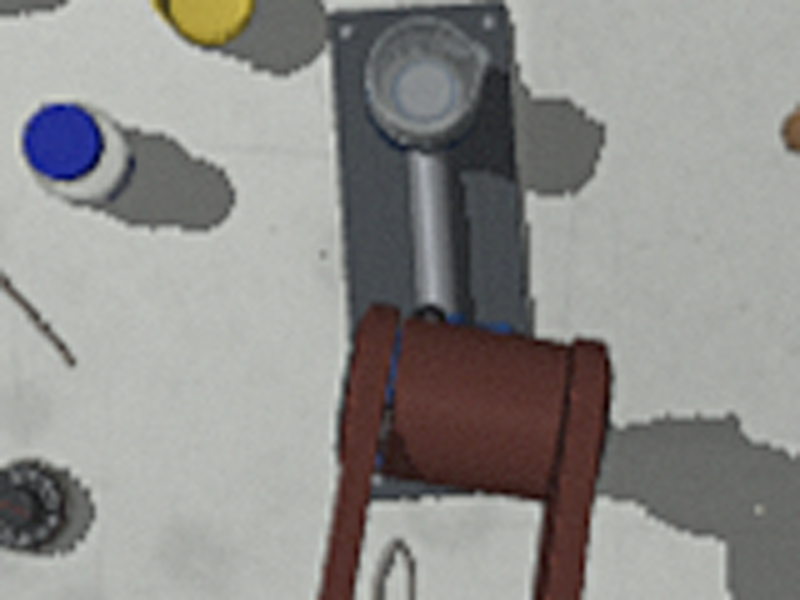

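```bash
cat >> h.py <<'E'
def settle(p,yaw,n=3,tol=.25,speed=80,gain=.8):
    c=np.array(p,float)
    for i in range(n):
        move_l(list(c),[180,0,yaw],speed=speed); wait(.1)
        e=np.array(p)-get_obs()["tcp_pos"]
        if np.abs(e).max()<tol: break
        c+=gain*e
    return c-np.array(p)
E
python3 - <<'E'
from h import *
off=settle([531.1,-6.6,122],-70); o=st("pre"); print(off)
F0=o["wrist_force"]
c=np.array([531.1,-6.6,122])+off
for z in np.arange(120,92.9,-2):
    c[2]=z+off[2]; move_l(list(c),speed=40); o=get_obs(); d=o["wrist_force"]-F0
    print(round(o["t"],1),o["tcp_pos"].round(1),"mouth %.1f"%(o["tcp_pos"][2]-40.7),d.round(1),np.round(o["moment"],2))
    if d[2]>7 or np.hypot(d[0],d[1])>10: break
E
```

```text
pre t9.2 tcp [531.3  -6.6 122.1] yaw-70.0 F [ 1.   1.  -1.1] M [0.05 0.01 0.05] w16.8 j6 62
[0. 0. 0.]
9.4 [531.2  -6.6 120.2] mouth 79.5 [-1.7 -0.8  0.6] [0.01 0.05 0.02]
9.7 [531.   -6.6 117.9] mouth 77.2 [-1.9 -1.3 -0.1] [ 0.03  0.01 -0.02]
9.9 [530.9  -6.6 115.8] mouth 75.1 [-0.9 -1.7 -0.4] [0.02 0.03 0.02]
10.2 [530.9  -6.6 113.8] mouth 73.1 [-0.9 -0.7 -0.5] [-0.    0.02 -0.02]
10.4 [530.9  -6.6 111.8] mouth 71.1 [-0.3 -1.3 -1.2] [-0.06  0.03 -0.  ]
10.7 [531.   -6.6 109.8] mouth 69.1 [-1.6 -1.4  0. ] [-0.01  0.03 -0.03]
10.9 [531.   -6.6 107.8] mouth 67.1 [-1.3 -1.6 -1.4] [-0.04  0.02 -0.02]
11.2 [531.   -6.6 105.8] mouth 65.1 [-0.2 -1.5 -0.9] [-0.04  0.03  0.02]
11.4 [531.   -6.6 103.8] mouth 63.1 [-2.2 -0.8 -0.6] [-0.04  0.02  0.  ]
11.7 [531.   -6.6 101.8] mouth 61.1 [-1.5 -1.1 -0.4] [-0.04 -0.01  0.04]
11.9 [530.9  -6.6  99.8] mouth 59.1 [-0.6 -0.7 -1. ] [-0.05 -0.01  0.06]
12.2 [531.   -6.6  97.8] mouth 57.1 [-0.6 -1.4 -0.4] [-0.04  0.03 -0.  ]
12.4 [531.   -6.6  95.8] mouth 55.1 [ 0.1 -1.  -1.1] [0.03 0.02 0.06]
12.7 [531.   -6.6  93.9] mouth 53.2 [-0.8 -0.4 -0.3] [-0.01  0.03 -0.03]
```

```bash
python3 - <<'E'
from h import *
for z in(92.5,91.5):
    move_l([531.1,-6.6,z],speed=30); wait(.1); o=st("press"); 
    if o["wrist_force"][2]>6: break
grip(38); st("rel")
move_l([531.1,-6.6,165],speed=200); st("up")
goto([430,-150,250],[180,0,-70])
im=get_image("scene"); cv2.imwrite("pics/f_s.png",im[:,:,::-1]);cv2.imwrite("pics/f1.png",cv2.resize(im[180:280,230:350,::-1],None,fx=6.5,fy=6,interpolation=cv2.INTER_CUBIC)); 
im=get_image("top"); cv2.imwrite("pics/f_t.png",im[:,:,::-1]);cv2.imwrite("pics/f2.png",cv2.resize(im[180:250,280:370,::-1],None,fx=8,fy=8,interpolation=cv2.INTER_NEAREST)); st()
E
```

```text
press t13.0 tcp [531.2  -6.6  93.7] yaw-70.0 F [-2.5  0.5  5.1] M [ 0.02  0.5  -0.02] w16.9 j6 62
press t13.4 tcp [531.4  -6.6  93.6] yaw-70.0 F [-4.3  1.  10. ] M [ 0.11  0.86 -0.07] w17.3 j6 62
rel t13.7 tcp [531.   -6.6  91.3] yaw-70.0 F [-0.2 -0.6 -0.8] M [-0.01 -0.03 -0.  ] w38.0 j6 62
up t14.2 tcp [531.   -6.6 164.8] yaw-70.0 F [-0.3 -0.2 -0.7] M [-0.01 -0.01 -0.01] w38.0 j6 62
 t15.1 tcp [ 429.9 -148.8  248.3] yaw-69.9 F [-0.2  0.5  0.2] M [ 0.01  0.05 -0.01] w38.1 j6 42
```

View pics/f1.png

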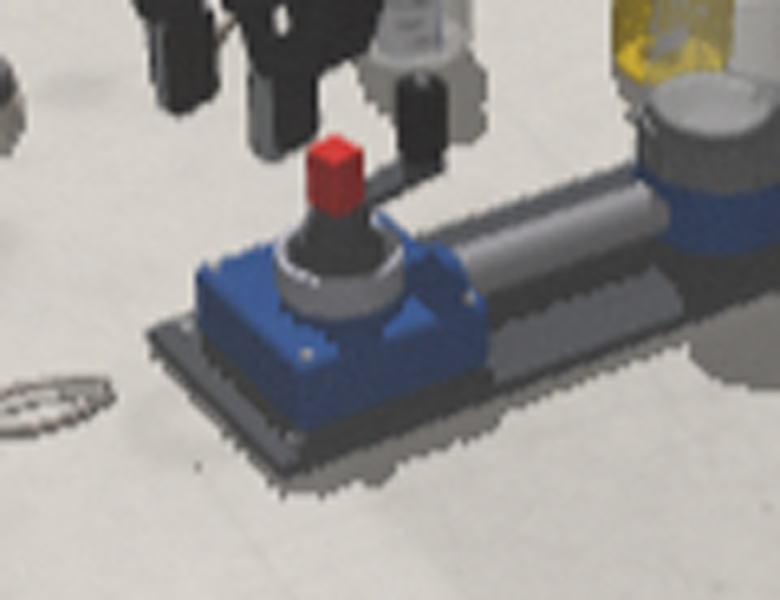

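View pics/f2.png

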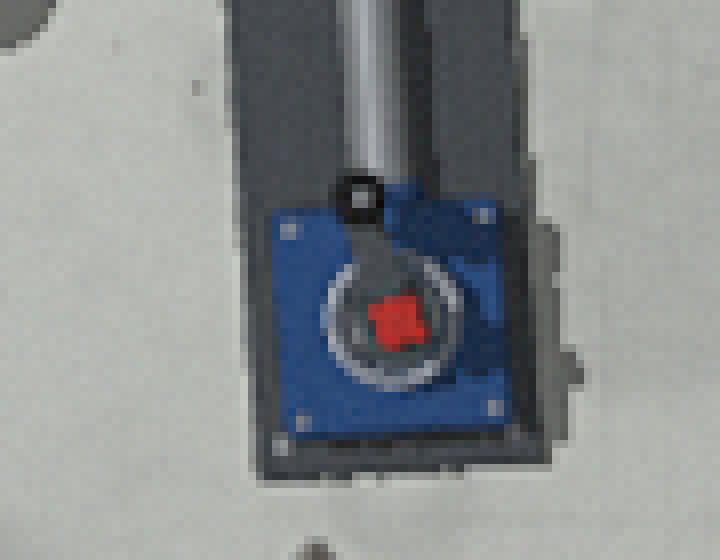

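```bash
python3 - <<'E'
from h import *
s,t=get_calibration("scene"),get_calibration("top")
b=ray((329.5,219.75),125,t);b2=ray((335/6.5+229.5,148/6+179.5),125,s)
k=ray((324.6,204.4),137,t);k2=ray((422/6.5+229.5,80/6+179.5),137,s)
print(b,b2,k,k2)
for B,K in((b,k),(b2,k2)): d=(K-B)[:2]; print(np.hypot(*d),np.degrees(np.arctan2(d[1],d[0])))
for th in range(0,360,45):
    p=[530.2+50*np.cos(np.radians(th)),-6.9+50*np.sin(np.radians(th)),102]
    for y in(-70,-90,0,90): 
        q=solve_ik(p,[180,0,y]); print(th,y,None if q is None else np.round(q),end=';')
    print()
E
```

```text
[530.14531923  -8.28276842 125.        ] [529.79352062  -7.44393544 125.        ] [576.79383722   7.75222177 137.        ] [578.05511159   9.01600358 137.        ]
49.32752923772743 18.969926840459987
50.99128116635468 18.832286554516568
0 -70 [ -8.  15. 104.  -0.  61.  62.];0 -90 [ -8.  15. 104.  -0.  61.  82.];0 0 [ -8.  15. 104.  -0.  61.  -8.];0 90 [ -8.  15. 104.  -0.  61. -98.];
45 -70 [ -4.  14. 106.  -0.  60.  66.];45 -90 [ -4.  14. 106.  -0.  60.  86.];45 0 [ -4.  14. 106.  -0.  60.  -4.];45 90 [ -4.  14. 106.  -0.  60. -94.];
90 -70 [ -3.  10. 111.  -0.  60.  67.];90 -90 [ -3.  10. 111.  -0.  60.  87.];90 0 [ -3.  10. 111.  -0.  60.  -3.];90 90 [ -3.  10. 111.  -0.  60. -93.];
135 -70 [ -5.   6. 115.  -0.  59.  65.];135 -90 [ -5.   6. 115.  -0.  59.  85.];135 0 [ -5.   6. 115.  -0.  59.  -5.];135 90 [ -5.   6. 115.  -0.  59. -95.];
180 -70 [ -9.   4. 117.  -0.  59.  61.];180 -90 [ -9.   4. 117.  -0.  59.  81.];180 0 [ -9.   4. 117.  -0.  59.  -9.];180 90 [ -9.   4. 117.  -0.  59. -99.];
225 -70 [-13.   6. 115.  -0.  59.  57.];225 -90 [-13.   6. 115.  -0.  59.  77.];225 0 [-13.   6. 115.  -0.  59. -13.];225 90 [ -13.    6.  115.   -0.   59. -103.];
270 -70 [-14.  10. 110.  -0.  60.  56.];270 -90 [-14.  10. 110.  -0.  60.  76.];270 0 [-14.  10. 110.  -0.  60. -14.];270 90 [ -14.   10.  110.   -0.   60. -104.];
315 -70 [-11.  14. 106.  -0.  60.  59.];315 -90 [-11.  14. 106.  -0.  60.  79.];315 0 [-11.  14. 106.  -0.  60. -11.];315 90 [ -11.   14.  106.   -0.   60. -101.];
```

```bash
cat > w.py <<'E'
from h import *
import json
def wind(A,th,turn,z,F0,fstop=8,step=12,speed=60,corr=None,yaw=-70):
    """A axis, th commanded angle deg; wind clockwise by up to turn deg"""
    A=np.array(A,float); corr=np.zeros(3) if corr is None else np.array(corr,float); done=0;n=0;hit=0
    while done<turn:
        th-=step; done+=step; a=np.radians(th); r=np.array([np.cos(a),np.sin(a),0]); tg=np.array([np.sin(a),-np.cos(a),0]) # tg = clockwise
        p=np.array([A[0],A[1],z])+50*r+corr
        move_l(list(p),speed=speed); o=get_obs(); F=o["wrist_force"]-F0
        fr,ft,fz=F@r,F@tg,F[2]
        corr+=0.08*np.clip(fr,-6,6)*r+np.array([0,0,0.05*np.clip(fz,-5,5)])
        corr=np.clip(corr,-3,3)
        d=o["tcp_pos"][:2]-A; act=np.degrees(np.arctan2(d[1],d[0]))
        n+=1
        if n%4==0 or -ft>5: print("t%.1f th %.0f act %.1f r %.1f fr %.1f ft %.1f fz %.1f z %.1f corr"%(o["t"],th,act,np.hypot(*d),fr,ft,fz,o["tcp_pos"][2]),corr.round(1),"w%.1f"%o["grip_width"])
        if -ft>fstop or abs(fr)>12: print("STOP",F.round(1)); break
    return th,corr,done
E
python3 - <<'E'
from w import *
K=np.array([577.3,9.9])
grip(40,20)
goto([*K,170],[180,0,-70]); o=st()
c=settle([*K,103],-70,n=2,speed=150); o=st("down"); F0=o["wrist_force"]
grip(15,25); wait(.1); o=st("gripped"); 
A=np.array([530.2,-6.9])
d=o["tcp_pos"][:2]-A; th=np.degrees(np.arctan2(d[1],d[0])); print(th,np.hypot(*d))
r=wind(A,th,90,103,F0,corr=c)
json.dump(dict(th=r[0],corr=r[1].tolist(),done=r[2],F0=F0.tolist()),open("w.json","w"));print(r); st()
E
```

```text
t16.3 tcp [577.2   9.3 170.3] yaw-70.0 F [-0.2 -0.2  0.6] M [0.01 0.   0.02] w39.4 j6 64
down t17.3 tcp [576.4  10.4 101.9] yaw-70.0 F [0.5 0.1 0.6] M [ 0.04 -0.03 -0.03] w39.7 j6 64
gripped t17.7 tcp [576.3  10.4 101.6] yaw-70.0 F [0.1 0.4 1.7] M [-0.01  0.01  0.03] w21.1 j6 64
20.554585761544125 49.26167805684547
t19.0 th -27 act -28.5 r 49.4 fr -0.5 ft 0.0 fz -1.9 z 102.0 corr [-0.7  0.1 -1. ] w21.0
t20.3 th -75 act -76.8 r 49.7 fr -0.6 ft 1.3 fz 0.1 z 102.0 corr [-0.8  0.3 -1.2] w21.7
(np.float64(-75.44541423845587), array([-0.79817177,  0.26142922, -1.15597063]), 96)
 t20.3 tcp [541.6 -55.3 102. ] yaw-70.0 F [-1.   0.4  0.7] M [0.11 0.04 0.04] w21.7 j6 57
```

```bash
python3 - <<'E'
from w import *
im=get_image("scene"); cv2.imwrite("pics/g1.png",cv2.resize(im[150:270,230:390,::-1],None,fx=5,fy=5,interpolation=cv2.INTER_CUBIC))
s=json.load(open("w.json"));r=wind([530.2,-6.9],s["th"],280,103,np.array(s["F0"]),corr=s["corr"])
s.update(th=r[0],corr=r[1].tolist(),done=s["done"]+r[2]);json.dump(s,open("w.json","w"));print(s)
im=get_image("scene"); cv2.imwrite("pics/g2.png",cv2.resize(im[150:270,230:390,::-1],None,fx=5,fy=5,interpolation=cv2.INTER_CUBIC))
E
```

```text
t21.7 th -123 act -125.0 r 50.3 fr -0.6 ft 0.7 fz -0.1 z 101.7 corr [-0.8  0.2 -1.3] w21.3
t23.0 th -171 act -172.5 r 50.7 fr -0.4 ft -0.0 fz 0.4 z 101.7 corr [-0.7  0.2 -1.3] w21.0
t24.3 th -219 act 140.2 r 50.7 fr -0.7 ft -1.1 fz 0.5 z 101.7 corr [-0.6  0.2 -1.2] w21.5
t25.6 th -267 act 92.5 r 50.3 fr -0.6 ft -0.5 fz 0.0 z 101.7 corr [-0.6  0.2 -1.2] w21.2
t26.9 th -315 act 44.3 r 49.7 fr 0.7 ft -0.8 fz 0.2 z 101.8 corr [-0.5  0.2 -1.2] w21.6
t28.2 th -363 act -4.0 r 49.6 fr -1.0 ft 0.4 fz 0.1 z 101.7 corr [-0.5  0.2 -1.3] w21.0
{'th': -363.4454142384559, 'corr': [-0.5194266406546976, 0.23071548585025967, -1.2570987339502246], 'done': 384, 'F0': [0.4784352402366213, 0.12765521575807473, 0.6205227020357438]}
```

View pics/g1.png

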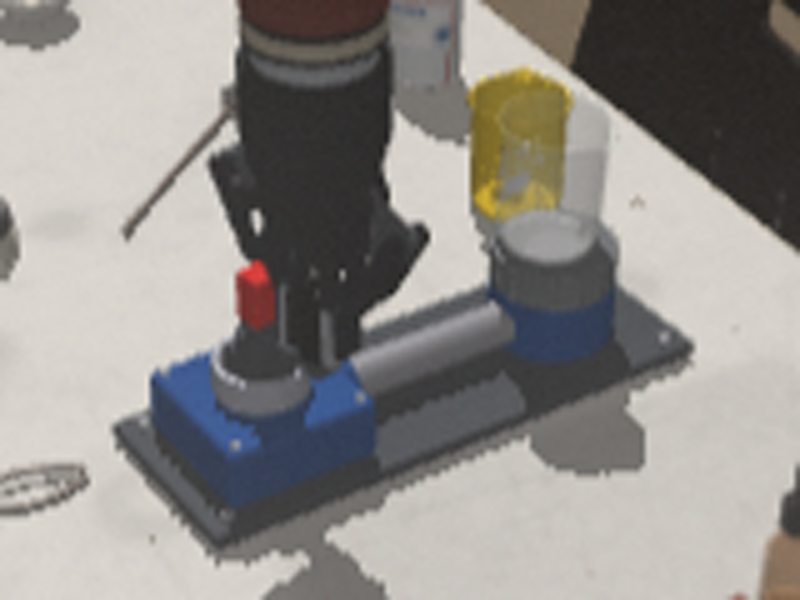

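View pics/g2.png

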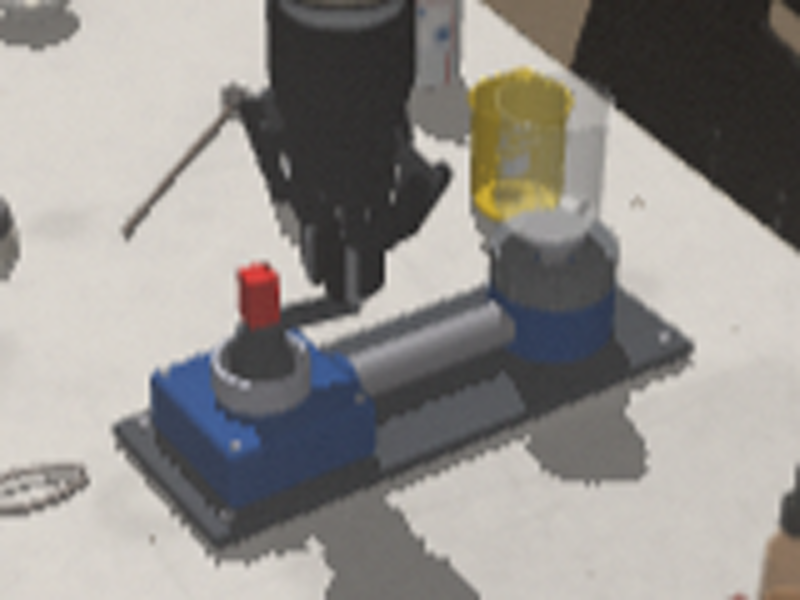

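```bash
python3 - <<'E'
from w import *
s=json.load(open("w.json"));F0=np.array(s["F0"])
r=wind([530.2,-6.9],s["th"],372,103,F0,corr=s["corr"],fstop=6); st()
s.update(th=r[0],corr=r[1].tolist(),done=s["done"]+r[2]);json.dump(s,open("w.json","w"));print(s)
r=wind([530.2,-6.9],s["th"],96,103,F0,corr=s["corr"],fstop=6,step=5,speed=30); st()
s.update(th=r[0],corr=r[1].tolist(),done=s["done"]+r[2]);json.dump(s,open("w.json","w"));print(s)
im=get_image("scene"); cv2.imwrite("pics/h1.png",cv2.resize(im[150:270,230:390,::-1],None,fx=5,fy=5,interpolation=cv2.INTER_CUBIC))
E
```

```text
t29.5 th -411 act -52.5 r 49.6 fr -0.6 ft 0.1 fz 1.5 z 101.7 corr [-0.6  0.3 -1.2] w21.3
t30.8 th -459 act -101.1 r 49.9 fr 0.4 ft 0.3 fz -0.1 z 101.8 corr [-0.6  0.2 -1.1] w21.1
t32.1 th -507 act -148.8 r 50.4 fr -0.0 ft -0.0 fz -0.3 z 101.8 corr [-0.6  0.3 -1.2] w21.2
t33.4 th -555 act 163.9 r 50.7 fr -0.5 ft 0.2 fz -0.2 z 101.7 corr [-0.7  0.2 -1.3] w21.4
t34.7 th -603 act 116.4 r 50.6 fr -1.2 ft -0.7 fz 0.4 z 101.7 corr [-0.6  0.2 -1.2] w21.3
t36.0 th -651 act 68.5 r 50.0 fr 0.2 ft -0.9 fz -0.8 z 101.8 corr [-0.6  0.2 -1.2] w21.0
t37.3 th -699 act 20.2 r 49.6 fr 1.1 ft -0.1 fz -0.5 z 101.7 corr [-0.5  0.3 -1.3] w21.1
t38.3 th -735 act -13.6 r 49.4 fr -0.3 ft -5.5 fz 0.5 z 101.9 corr [-0.5  0.3 -1.3] w21.2
 t38.3 tcp [578.2 -18.5 101.9] yaw-70.1 F [1.7 5.5 1.2] M [ 1.17 -0.2  -0.  ] w21.2 j6 61
{'th': -735.4454142384559, 'corr': [-0.5162513212507276, 0.30768724531147, -1.267336945966703], 'done': 756, 'F0': [0.4784352402366213, 0.12765521575807473, 0.6205227020357438]}
t38.6 th -740 act -16.4 r 49.3 fr -1.6 ft -10.8 fz -0.2 z 102.0 corr [-0.6  0.4 -1.3] w21.1
STOP [ 2.3 10.7 -0.2]
 t38.6 tcp [577.5 -20.8 102. ] yaw-70.1 F [ 2.8 10.8  0.4] M [ 2.03 -0.47  0.03] w21.1 j6 61
{'th': -740.4454142384559, 'corr': [-0.6329611091139987, 0.3511965593034267, -1.2777826734003048], 'done': 761, 'F0': [0.4784352402366213, 0.12765521575807473, 0.6205227020357438]}
```

View pics/h1.png

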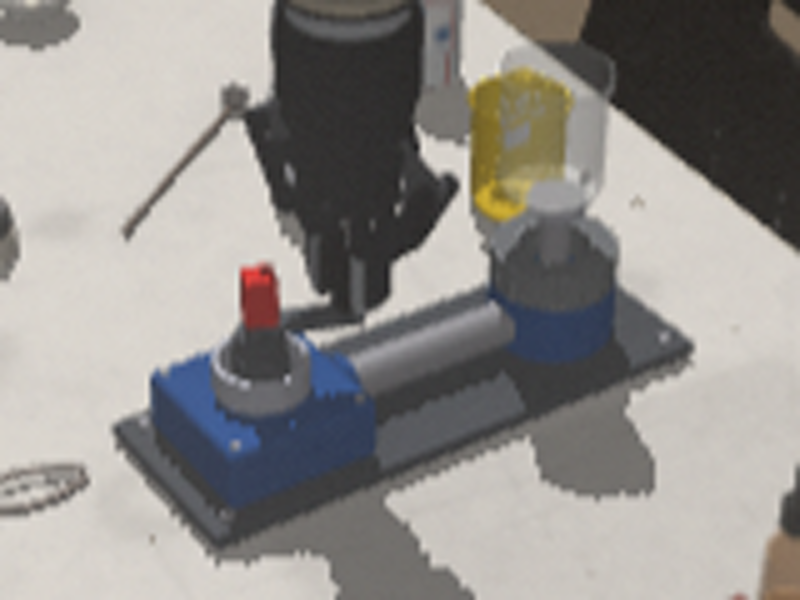

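```bash
python3 - <<'E'
from w import *
s=json.load(open("w.json"));c=np.array(s["corr"])
for th in(-736.5,-734,-732):
    a=np.radians(th); move_l([530.2+50*np.cos(a)+c[0],-6.9+50*np.sin(a)+c[1],103+c[2]],speed=20); o=st("back")
    if np.hypot(*(o["wrist_force"]-s["F0"])[:2])<2: break
p=o["tcp_pos"]
grip(40); st("open")
move_l([p[0],p[1],175],speed=150); 
goto([400,-200,260],[180,0,-70]); wait(.3); st()
for n in("scene","top"):
    im=get_image(n)[:,:,::-1]; cv2.imwrite(f"pics/fin_{n}.png",im)
s_=cv2.imread("pics/fin_scene.png");t_=cv2.imread("pics/fin_top.png")
ax=np.array([530.3,-6.9]); u=np.array([np.cos(np.radians(4.3)),np.sin(np.radians(4.3))]); pc=ax+200*u
q=np.linspace(0,6.3,40)
def dr(im,n,x0,y0,w,h,f):
    o=cv2.resize(im[y0:y0+h,x0:x0+w],None,fx=f,fy=f,interpolation=cv2.INTER_CUBIC);g=o.copy();cc=get_calibration(n)
    for z,rr,col in((107,18,(0,255,0)),(101,18,(0,0,255)),(74,37,(255,0,255)),(70,27.5,(255,0,255))):
        C=ax if z==70 else pc
        P=np.c_[C[0]+rr*np.cos(q),C[1]+rr*np.sin(q),np.full(40,z)]
        cv2.polylines(g,[((proj(P,cc)+.5-[x0,y0])*f).round().astype(np.int32)],False,col,1)
    return np.hstack([o,g])
cv2.imwrite("pics/i1.png",dr(s_,"scene",315,150,50,75,8)); cv2.imwrite("pics/i2.png",dr(t_,"top",300,130,57,110,5))
cv2.imwrite("pics/i3.png",cv2.resize(s_[180:260,240:350],None,fx=7,fy=7,interpolation=cv2.INTER_CUBIC))
E
```

```text
back t39.0 tcp [577.9 -19.5 101.9] yaw-70.0 F [1.6 5.1 0.7] M [ 1.18 -0.22  0.01] w21.0 j6 61
back t39.2 tcp [578.2 -18.7 101.9] yaw-70.0 F [0.8 3.4 1.5] M [ 0.69 -0.11  0.02] w21.3 j6 61
back t39.5 tcp [578.6 -17.6 101.8] yaw-70.0 F [-0.  -0.9  1.9] M [ 0.2  -0.1  -0.03] w21.4 j6 61
open t39.8 tcp [578.  -17.2 101.3] yaw-70.0 F [-0.3  0.3  0.3] M [-0.01 -0.02 -0.04] w39.9 j6 61
 t41.8 tcp [ 400.4 -199.4  259.6] yaw-69.9 F [-0.3 -0.7  0. ] M [-0.01 -0.02  0.05] w39.9 j6 34
```

View pics/i1.png

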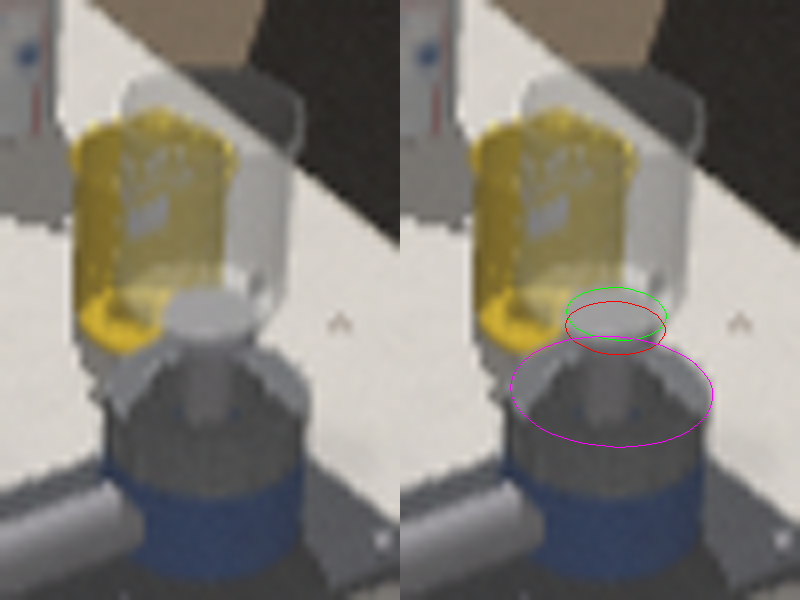

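View pics/i2.png

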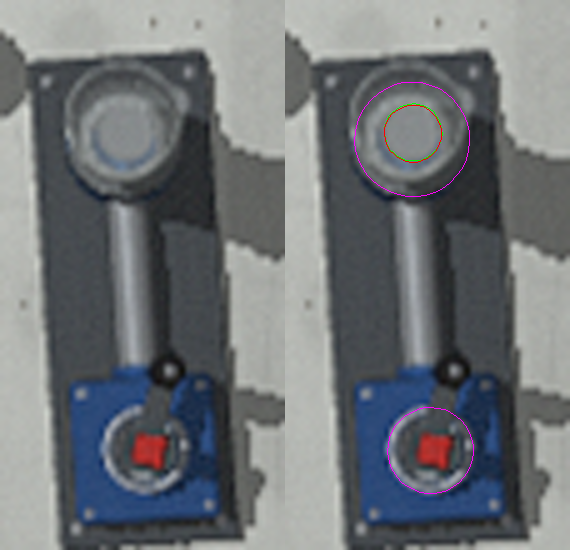

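View pics/i3.png

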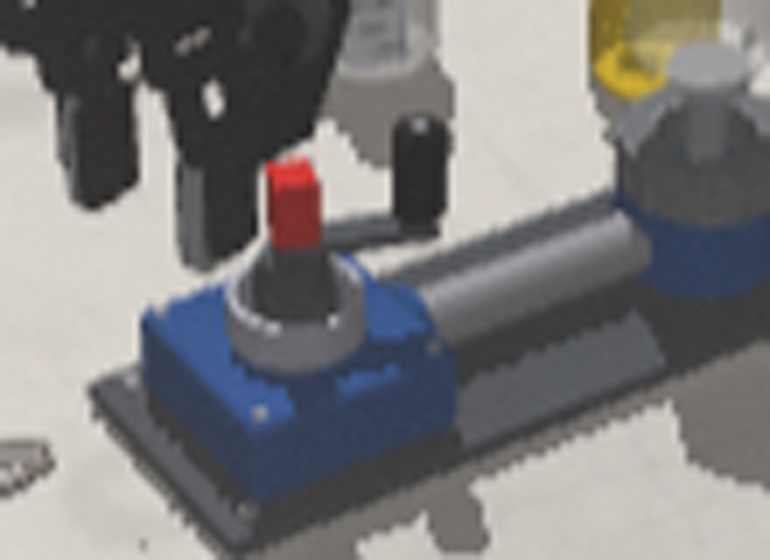

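```bash
python3 - <<'E'
from h import *
st(); sign_off()
E
```

```text
t41.9 tcp [ 400.3 -199.6  259.7] yaw-69.9 F [-0.8 -0.8 -0. ] M [0.01 0.02 0.  ] w40.1 j6 34
the job is handed in; nothing more can be done
```

The crank is on the shaft and the lift is wound up to its top stop, with the beaker standing on the raised platform. I handed the job in at about 42 s. No verdict is reported back.

- **Fitting:** I read the square's angle from the pictures as about 20° and offered the crank up at that angle. It dropped straight on, so no turning by feel was needed. A light press of about 10 N confirmed it was bottomed, with the mouth at about 53 mm.
- **Winding:** I turned it clockwise about 2.1 turns. The handle force was about 1 N until it rose to 10.8 N at the stop. I then eased the handle back before letting go.
- **Last checks:**
  - The platform top lines up with z = 107 mm in the scene view, to within a pixel (roughly 2.5 mm).
  - The crank's height and centre are unchanged since it was seated.
  - The beaker looks upright on the platform.
  - The robot was clear of everything at hand-in.
- **Less certain:**
  - I felt about 2.1 turns, not the full 2.25. The platform may have started a little above its lowest place, and the crank's play may account for some of it. The stop force and the final height both point to the top stop.
  - I judged the beaker's centring by eye and did not measure it.
  - I did not measure the bystanders again at the end.

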